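Roll the lacquer tin up onto the bench mixer

ROBOT

A 6-joint arm with a two-finger parallel gripper is mounted at the origin on the work surface. World frame = base frame: x ahead of the robot, y to its left, z up, the work surface at z = 0. Lengths are in m, angles in degrees, forces in N, time in s.
With the tool pointing down it reaches from about 0.4 to 0.825 m from the base axis. Payload 7 kg.
Tool frame: the origin (TCP) lies on the front face of the gripper's body, between the roots of the fingers; the fingertips stand 66 mm ahead of it and the grasp point (between the pads) lies 47 mm ahead of it; z points along the fingers, y is the line along which they close (so a half turn about z gives the same grasp; the last joint's range is limited). The gripper opens to 88 mm and grips with 3 to 60 N. Pads are 19 mm wide; open, the fingers measure 130 mm over their backs; the gripper's body (78 mm by 193 mm) begins 47 mm behind the grasp point.
Start: joints at [83.371, 20.546, 0.682, 0, -70.136, -16.507], TCP at [0.265, 0.621, 0.292] pointing down, gripper open.
Joint ranges: [-176.03, 176.03], [-82.01, 121.73], [-58.28, 71.71], [-173.87, 95.51], [-174.79, -0.11], [-173.66, 173.66]. Speed limits (degrees/s): [136.94, 136.94, 172.46, 180, 180, 180].

INTERFACE

Orientations are given as [roll, pitch, yaw] about the fixed x, y, z axes, in that order (R = Rz(yaw) Ry(pitch) Rx(roll)).
In Python, from plant import ctrl gives the robot as it stands.
- The arm moves only by the tool send_rows, never from a script. Its argument "deltas" is a list of rows, each a list of 2 entries, a list of its own where there are three numbers: the shift along the tool's x, y, z each as a share of 800 mm, from -1 to 1, then the turn about the tool's z as a share of 90 degrees, from -1 to 1. A call has exactly 5 rows; each row is the pose to reach, as a shift and turn from the pose commanded when the call began, along the tool's axes at that moment; what a row does not reach only later rows make up. A row lasts 1/12 s, in which the tool goes at most 41.7 mm and 7.16 degrees, less where a joint would pass 70% of its speed; a pose out of reach is approached as far as the arm can. A call with a number of a shift or a turn outside -1 to 1 is refused whole. A call with a gripper value outside its range is refused whole. "gripper" is the opening, from 0 (shut) to 1 (fully open), set as the call begins (left out, the last holds). The fingers move at their own pace and stop on an object; the grip force is fixed at half the most. Time passes only in rows, so rows that repeat a pose let the fingers close, or fill a call up. It gives the time, the measured TCP pose, the force, the opening and the grip force at its end, in the units of the state.
- ctrl.get_obs(): the state, without advancing time (a new reading comes with each control period).
- ctrl.snapshot(name): name is "side" or "top"; returns a dict with "color" (420x560x3 uint8, red, green, blue), "vertical_fov" (degrees; the focal length in pixels is half the picture's height over the tangent of half this angle, whatever the lens; pixels are square), "cx", "cy" (the principal point, pixels), "k1" (the pictures are not rectified: a ray, as slopes to the right and down, at radius r is drawn at 1 + k1 r^2 times it, then the intrinsics apply), "rvec" (rotation vector, rad) and "tvec" (3), from world to camera coordinates, as OpenCV has them. Camera axes: x right, y down, z forward; pixel columns grow to the right and rows downward; lengths in m; the calibration is good to about 2 mm. A picture is of the moment at which its call begins. There is no depth.
- ctrl.close_job(): hands the job in; it is judged then, once.
Trained networks look in a picture, given as the dict that the camera call returned (one of the last four; its "shot" number tells which), for a name from the list of things; names that differ only in an ending like _2 or _b are one class to them, and where a whole thing is asked for, a point or a joint stands for the part that bears it (a point fixed in the world has none). Each returns a list of dicts, best first, with "conf" (0 to 1); they miss things now and then, are a little off and sometimes report something else, mostly with a low value. They report only what shows in the picture. A call takes as long as a camera call.
- ctrl.boxes_of(picture, thing): "xy" ([column, row] as shares, 0 to 1, of the picture: columns of its width, rows of its height, amid what is visible of it).
- ctrl.cut_out(picture, thing): "pixels" (420x560 bool, what is visible of it) and "xy" ([column, row] as shares, 0 to 1, of the picture: columns of its width, rows of its height, amid what is visible of it).
The state is a dict: "clock": time; "joint_pos": joint angles; "qvel": joint speeds; "tau": joint torques, N m; "tool_pos": TCP position; "orientation": TCP orientation; "force": force on the tool from outside, world axes, zero at the start; "moment": the same for the moment, N m; "opening": finger opening in m; "gripper_force": force on a finger pad.
Only numpy, scipy, OpenCV 4.12 (cv2) and the standard library are available. Lean on these libraries where they do the work, as an engineer would, in place of code of your own. Each camera call takes 0.05 s, during which the arm holds its last target. There are 200 camera calls.

TASK

The tin of lacquer has settled and needs a turn on the bench mixer. Push it from behind with your fingertips so that it rolls slowly up the loading ramp, over the front roller and down into place between the two rollers at the back stop, and leave it lying there still. Keep your fingers against it all the way up so that it neither runs ahead nor rolls back down, do not lift it, and leave the other things on the bench alone.

Things in the scene. Friction and masses are not known exactly. Their poses are not given: they have to be found in the camera images.
- tin: 500 ml metal tin, mint label, lying on its side, free to roll; 112 mm long, 84 mm diameter over its end rims (each 5 mm wide; 81 mm between them), about 0.6 kg, lid clamped. Origin at its very centre, 42 mm above what it rolls on; y is its long axis, level; x and z turn as it rolls. Starts on the bench just before the foot of the ramp, nearly square to it.
- mixer: Bench mixer (tin roller), fixed. Origin on the bench straight below the place between the two rollers; x is level, in the up-ramp direction towards the back stop; y along the rollers; z up. Two black rubber rollers, 24 mm diameter, axes at x = -33 and +33 mm, 16 mm above the bench; they turn stiffly. Bearing plates 46 mm high at y = +/-73 mm, from x = -56 to 56 mm.
- ramp: Aluminium loading ramp, fixed, 136 mm wide, rising 8 degrees. Origin at the middle of its foot edge on the bench, 233 mm before the mixer's origin; x up the slope along its surface, y across, z square to it. Sheet 191 mm long; its plane touches the front roller at x = 200 mm, so the tin rolls straight on. Side edges folded up 10 mm, 133 mm apart inside, from x = 20 mm on.
- seat (a point): Where the tin's centre lies when in place on both rollers: 58.7 mm above the bench over the mixer's origin. Axes as the mixer's.
- crest (a point): Top of the front roller, at its middle, 28 mm above the bench, 33 mm before the mixer's origin. Until the tin's centre is past this line it rolls back; beyond it, it rolls down into place by itself (11 mm lower).
- stop (a point): Middle of the rubber strip on the upright back stop, its face 44.5 mm beyond the mixer's origin; the stop's plate is 142 mm wide and 76 mm high. A tin in place lies 2.5 mm short of it.
- housing (a point): Middle of the top of the blue motor housing beside the rollers: 125 mm along the mixer's x, 85 mm across, top 79 mm above the bench, dial to 92 mm. Not to be used in this job.
- oil: Bystander: small amber bottle of fretboard oil, 36 mm diameter, 95 mm high, standing; origin at the centre of its underside.
- screwdriver: Bystander: screwdriver lying on the bench; origin under its middle.
- winder: Bystander: blue and white string winder, about 70 mm long and 30 mm high, lying on the bench; origin under its middle.

How it is judged:
By the outcome, as a careful person would: the job done as asked, in the order asked, and still so for the second after the job is handed in, with the robot touching nothing.
It also fails if it takes over 42 s, if anything falls off the work surface, if the arm or the gripper's body presses on something with over 40 N, if the wrist force passes 120 N, or if a joint passes its speed limit or range.

## Working session

There is one attempt and no reset: what is moved stays moved. The work goes in short steps, Python scripts to look and compute and a tool call to move; the robot and the scene stay as the last step left them, time stands still between calls to the robot, and variables do not carry over. Pictures are saved under pics/ and viewed, at most 10 in all, crops included, and the job is handed in when it is done.

Besides the shell and the picture viewer there is one more tool, called after "Request:" as name(argument=value, ...) on one line, values as JSON. send_rows: Moves the arm, as the interface text tells. Shift numbers are shares of 800 mm and turn numbers shares of 90 degrees, none past 1 either way. Its arguments: {"type":"object","properties":{"deltas":{"type":"array","items":{"type":"array"}},"gripper":{"type":"number"}},"required":["deltas"]}

```bash
mkdir -p pics
cat > h.py <<'E'
import numpy as np, cv2
from plant import ctrl
def cam(p):
    H,W=p["color"].shape[:2]; f=H/2/np.tan(np.radians(p["vertical_fov"]/2))
    K=np.array([[f,0,p["cx"]],[0,f,p["cy"]],[0,0,1]]); D=np.array([p["k1"],0,0,0.])
    return K,D,np.array(p["rvec"],float),np.array(p["tvec"],float)
def toplane(p,uv,z):
    K,D,r,t=cam(p); R=cv2.Rodrigues(r)[0]
    n=cv2.undistortPoints(np.array(uv,float).reshape(-1,1,2),K,D).reshape(-1,2)
    d=np.c_[n,np.ones(len(n))]@R; c=-R.T@t
    return c+d*((z-c[2])/d[:,2])[:,None]
def proj(p,X):
    K,D,r,t=cam(p); return cv2.projectPoints(np.array(X,float).reshape(-1,1,3),r,t,K,D)[0].reshape(-1,2)
def save(p,n): cv2.imwrite(f"pics/{n}.png",p["color"][:,:,::-1])
E
python3 - <<'E'
from h import *
o=ctrl.get_obs(); print({k:np.round(v,3) for k,v in o.items()})
for n in("top","side"):
    p=ctrl.snapshot(n); save(p,n+"0")
    R=cv2.Rodrigues(np.array(p["rvec"],float))[0]; print(n,"cam",-R.T@np.array(p["tvec"]))
    for th,z in(("tin",.042),("mixer",.03),("ramp",.013),("oil",.05),("screwdriver",.01),("winder",.015),("housing",.079)):
        for b in ctrl.cut_out(p,th)[:2]:
            uv=np.array(b["xy"])*[560,420]; print(th,round(b["conf"],2),uv.round(1),toplane(p,uv,z).round(3)[0], b["pixels"].sum())
E
```

```text
{'clock': np.float64(0.0), 'joint_pos': array([ 8.3371e+01,  2.0592e+01,  6.3400e-01, -1.9000e-02, -7.0135e+01,
       -1.6508e+01]), 'qvel': array([-0.109,  0.068,  0.017,  0.027,  0.059, -0.001]), 'tau': array([-0.0000e+00, -5.8272e+01,  2.9306e+01,  6.9970e+00,  7.0000e-03,
       -0.0000e+00]), 'tool_pos': array([0.265, 0.62 , 0.291]), 'orientation': array([ 1.79906e+02, -9.00000e-03, -2.31440e+01]), 'force': array([-0.555,  0.442,  0.214]), 'moment': array([ 0.054,  0.028, -0.049]), 'gripper_force': np.float64(0.0), 'opening': np.float64(0.088)}
top cam [ 0.41903456 -0.01949365  0.77138908]
tin 0.73 [190.8 175.2] [0.632 0.191 0.042] 2583
tin 0.7 [310.3 211.7] [ 0.559 -0.047  0.042] 13312
oil 0.75 [251.8 119.6] [0.747 0.071 0.05 ] 428
screwdriver 0.93 [211.2 257.3] [0.471 0.149 0.01 ] 697
screwdriver 0.18 [309.4 209.7] [ 0.569 -0.047  0.01 ] 13113
winder 0.82 [407.5 241.7] [ 0.505 -0.241  0.015] 289
housing 0.97 [310.4 211.5] [ 0.552 -0.046  0.079] 13204
side cam [ 0.28180904 -0.62442637  0.48840171]
tin 0.93 [273.6 154.6] [0.631 0.206 0.042] 2007
tin 0.59 [280.7 244.2] [ 0.515 -0.093  0.042] 12752
mixer 0.9 [280.3 243.1] [ 0.521 -0.076  0.03 ] 13020
ramp 0.57 [299.7 210.1] [0.605 0.023 0.013] 3142
oil 0.71 [351.2 177.3] [0.724 0.036 0.05 ] 676
oil 0.23 [282.4 243.1] [ 0.514 -0.101  0.05 ] 12813
screwdriver 0.73 [213.7 190.9] [0.479 0.165 0.01 ] 392
winder 0.87 [319.6 319.1] [ 0.509 -0.238  0.015] 635
housing 0.58 [285.5 243.7] [ 0.502 -0.139  0.079] 12825
```

View pics/top0.png

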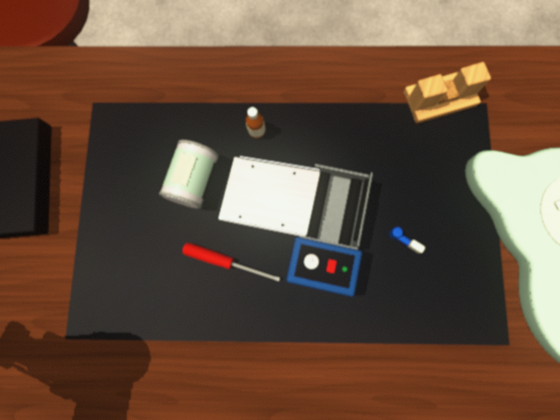

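View pics/side0.png

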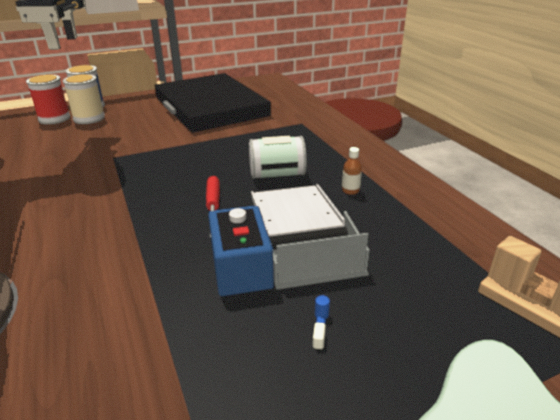

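The top view shows the tin at about (190,175). The ramp foot runs (237,157)–(219,219) with the mixer to its right, and the oil stands at (253,122). The side view agrees. I'll fit the fixture pose and the tin axis next.

```bash
cat > fit.py <<'E'
from h import *
from scipy.optimize import least_squares
a=np.radians(8); c,s=np.cos(a),np.sin(a)
def rp(x,y,z=0): return [-.233+x*c-z*s,y,x*s+z*c]
M=np.array([rp(0,.068),rp(0,-.068),rp(.191,.068,.010),rp(.191,-.068,.010),[.047,.071,.076],[.047,-.071,.076]])
def W(q,X):
    X=np.atleast_2d(X); C,S=np.cos(q[2]),np.sin(q[2])
    return np.c_[q[0]+C*X[:,0]-S*X[:,1],q[1]+S*X[:,0]+C*X[:,1],X[:,2]]
def tinpts(q):
    out=[]
    for l in(-.056,.056):
        t=np.linspace(0,2*np.pi,60); u=np.array([np.cos(q[2]),np.sin(q[2]),0]); v=np.array([-u[1],u[0],0])
        out.append(np.array([q[0],q[1],.042])+l*u+.042*(np.cos(t)[:,None]*v+np.sin(t)[:,None]*np.array([0,0,1])))
    return np.vstack(out)
E
python3 - <<'E'
from fit import *
T=ctrl.snapshot("top"); S=ctrl.snapshot("side")
uv=np.array([(237,157),(219,219),(320,168),(307,235),(371,173),(358,247)],float)
f=lambda q:(proj(T,W(q,M))-uv).ravel()
r=least_squares(f,[.59,-.05,-1.7],loss="soft_l1"); q=r.x; print("mixer",q.round(4),np.degrees(q[2]),f(q).round(1))
# tin: bounding hull fit to masks
masks=[]
for p in(T,S):
    b=max((b for b in ctrl.cut_out(p,"tin") if b["pixels"].sum()<4000),key=lambda b:b["conf"]); m=b["pixels"].astype(np.uint8)
    masks.append((p,m)); print(b["conf"],m.sum())
def sup(P): 
    th=np.linspace(0,2*np.pi,24,endpoint=False); d=np.c_[np.cos(th),np.sin(th)]; return (P@d.T).max(0)
def g(t,i=(0,1)): return np.concatenate([sup(proj(masks[k][0],tinpts(t)))-sup(np.argwhere(masks[k][1])[:,::-1].astype(float)) for k in i])
for i in((0,),(1,),(0,1)):
    t=least_squares(lambda t:g(t,i),[.63,.195,q[2]+np.pi/2],loss="soft_l1").x
    d=t[:2]-q[:2]; C,Sn=np.cos(q[2]),np.sin(q[2])
    print(i,"tin",t.round(4),"deg vs mixer y",np.degrees(t[2]-q[2])-90,"in mixer",(C*d[0]+Sn*d[1]).round(4),(-Sn*d[0]+C*d[1]).round(4),"rms",np.sqrt((g(t,i)**2).mean()))
b=ctrl.cut_out(T,"oil")[0]; print("oil base approx",toplane(T,np.array(b["xy"])*[560,420],.05))
ims=[]
for p in(T,S):
    im=cv2.resize(p["color"][:,:,::-1],None,fx=3,fy=3,interpolation=cv2.INTER_CUBIC)
    for P,col in((proj(p,W(q,M)),(0,0,255)),(proj(p,tinpts(t)),(255,0,255))):
        for x in P: cv2.circle(im,tuple(int(v) for v in x*3+1),2,col,-1)
    ims.append(im)
cv2.imwrite("pics/ov.png",np.vstack([ims[0][300:900,440:1140][:300*2]]))
cv2.imwrite("pics/ovs.png",ims[1][360:900,560:1160])
E
```

```text
mixer [ 0.5691 -0.101  -1.7833] -102.1735422552786 [-2.6 -0.  -0.9 -0.5  2.   2.2  0.7  1.   0.6 -0.4 -0.5 -1.2]
0.87 2640
0.61 2068
(0,) tin [ 0.6342  0.1944 -0.2907] deg vs mixer y -4.48005344844799 in mixer -0.3024 0.0013 rms 0.6453242711003249
(1,) tin [ 0.6324  0.1968 -0.2968] deg vs mixer y -4.834045568984962 in mixer -0.3044 -0.001 rms 1.2332278042579248
(0, 1) tin [ 0.6333  0.1947 -0.2938] deg vs mixer y -4.660384417747494 in mixer -0.3026 0.0004 rms 1.0754529648997309
oil base approx [[0.74617571 0.07091952 0.05      ]]
```

View pics/ov.png

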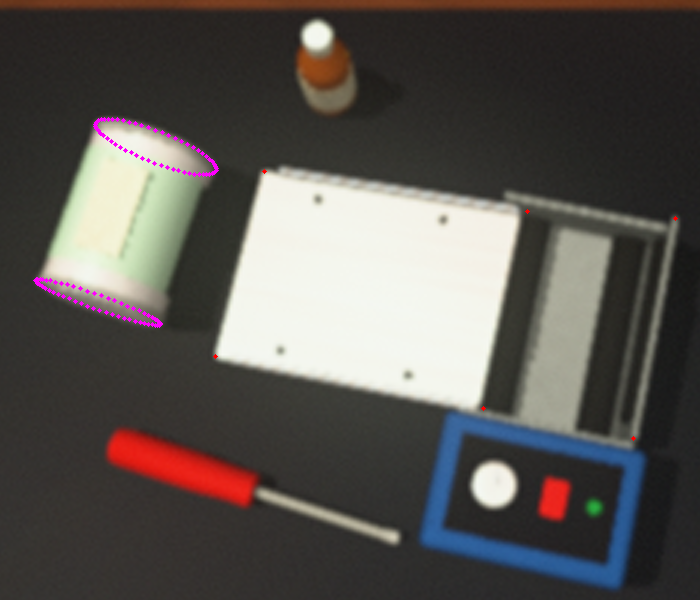

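View pics/ovs.png

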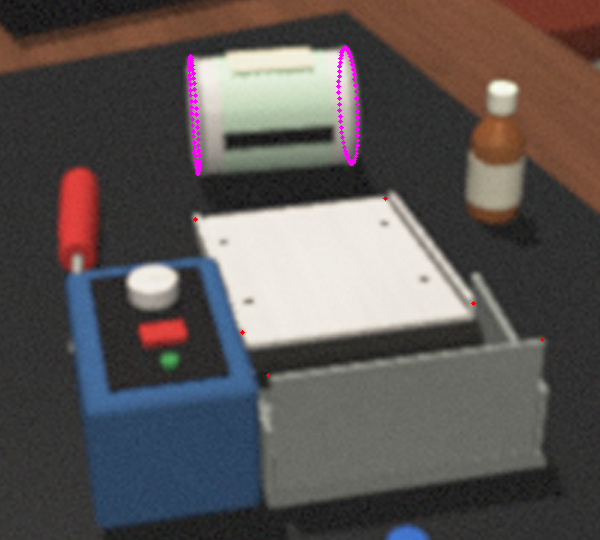

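Both overlays match, within a few pixels at the ramp's upper end. I'll refine the fit using both views and work out the approach move.

```bash
cat > refit.py <<'E'
from fit import *
T=ctrl.snapshot("top"); S=ctrl.snapshot("side")
M1=np.array([rp(0,.068),rp(0,-.068),rp(.191,.068),rp(.191,-.068),[.0495,.071,.076],[.0495,-.071,.076]])
uT=(np.array([(266,171),(216,357),(519,209),(483,407),(676,217),(634,442)])+[440,300]-1)/3
uS=(np.array([(388,196),(195,217),(545,340),(268,377)])+[560,360]-1)/3
i=[0,1,4,5]
f=lambda q:np.r_[(proj(T,W(q,M1))-uT).ravel(),(proj(S,W(q,M1[i]))-uS).ravel()]
q=least_squares(f,[.569,-.101,-1.783],loss="soft_l1").x; print(q.round(4),np.degrees(q[2]).round(2),f(q).round(1))
np.save("q.npy",q)
C,Sn=np.cos(q[2]),np.sin(q[2])
for n,t in(("tin",[.6333,.1947]),("oil",[.746,.071]),("tcp",ctrl.get_obs()["tool_pos"][:2])):
    d=np.array(t)-q[:2]; print(n,(C*d[0]+Sn*d[1]).round(4),(-Sn*d[0]+C*d[1]).round(4))
E
python3 refit.py
```

```text
[ 0.5702 -0.0993 -1.7843] -102.23 [-1.3 -0.2 -1.  -0.8  2.2  1.9 -0.   0.9  0.4  0.4  0.2 -1.4 -0.6  0.2
  0.3  0.3 -0.3 -0.1  0.8 -0.3]
tin -0.3007 -0.0006
oil -0.2037 0.1358
tcp -0.639 -0.4506
```

Request:
send_rows(deltas=[[[0, 0, 0], 0.08], [[0, 0, 0], 0.16], [[0, 0, 0], 0.24], [[0, 0, 0], 0.32], [[0, 0, 0], 0.39]], gripper=0.55)

```text
clock: 1.57
tool_pos: [0.2652, 0.6207, 0.2922]
orientation: [180.0, 0.0, -58.6]
force: [0.1, 1.7, 0.0]
opening: 0.0597
gripper_force: 0.0
```

Request:
send_rows(deltas=[[[0, 0, 0], 0.08], [[0, 0, 0], 0.16], [[0, 0, 0], 0.24], [[0, 0, 0], 0.32], [[0, 0, 0], 0.39]])

```text
clock: 1.98
tool_pos: [0.2652, 0.6207, 0.2922]
orientation: [180.0, -0.0, -93.7]
force: [0.3, 0.3, 0.2]
opening: 0.0481
gripper_force: 0.0
```

Request:
send_rows(deltas=[[[0, 0, 0], 0.05], [[0, 0, 0], 0.099], [[0, 0, 0], 0.099], [[0, 0, 0], 0.099], [[0, 0, 0], 0.099]])

```text
clock: 2.4
tool_pos: [0.2652, 0.6207, 0.2922]
orientation: [-180.0, 0.0, -102.1]
force: [0.0, -0.4, -0.3]
opening: 0.0484
gripper_force: 0.0
```

Request:
send_rows(deltas=[[[0.02, -0.035, 0], 0], [[0.041, -0.073, 0], 0], [[0.063, -0.112, 0], 0], [[0.085, -0.15, 0], 0], [[0.106, -0.188, 0], 0]])

```text
clock: 2.82
tool_pos: [0.3951, 0.5047, 0.2924]
orientation: [-180.0, 0.0, -102.1]
force: [0.4, -0.2, -0.6]
opening: 0.0479
gripper_force: 0.0
```

Request:
send_rows(deltas=[[[0.021, -0.038, 0], 0], [[0.042, -0.075, 0], 0], [[0.063, -0.112, 0], 0], [[0.085, -0.15, 0], 0], [[0.106, -0.188, 0], 0]])

```text
clock: 3.23
tool_pos: [0.5242, 0.3898, 0.2924]
orientation: [-180.0, 0.0, -102.1]
force: [0.3, 0.1, -0.1]
opening: 0.0483
gripper_force: 0.0
```

Request:
send_rows(deltas=[[[0.021, -0.038, 0], 0], [[0.042, -0.075, 0], 0], [[0.063, -0.112, 0], 0], [[0.085, -0.15, 0], 0], [[0.106, -0.188, 0], 0]])

```text
clock: 3.65
tool_pos: [0.6533, 0.275, 0.2923]
orientation: [-180.0, 0.0, -102.1]
force: [-0.5, 0.2, -0.6]
opening: 0.048
gripper_force: 0.0
```

```bash
cat >> h.py <<'E'
def tcpm():
    q=np.load("q.npy"); o=ctrl.get_obs(); C,S=np.cos(q[2]),np.sin(q[2]); d=np.array(o["tool_pos"][:2])-q[:2]
    return np.array([C*d[0]+S*d[1],-S*d[0]+C*d[1],o["tool_pos"][2]]),o["orientation"],o["clock"],o["force"]
E
python3 -c "
from h import *
print(tcpm())"
```

```text
(array([-0.3834134 ,  0.00192833,  0.29229055]), array([-1.79992557e+02,  8.56732065e-03, -1.02120694e+02]), 3.65, array([-0.52339312,  0.22376384, -0.6223619 ]))
```

Request:
send_rows(deltas=[[[0, 0.0025, 0.05], 0], [[0, 0.0025, 0.1], 0], [[0, 0.0025, 0.15], 0], [[0, 0.0025, 0.2], 0], [[0, 0.0025, 0.23], 0]])

```text
clock: 4.07
tool_pos: [0.6486, 0.2755, 0.1035]
orientation: [179.8, -0.2, -102.2]
force: [-0.5, -0.4, 0.6]
opening: 0.0483
gripper_force: 0.0
```

Request:
send_rows(deltas=[[[0.003, 0, 0.008], 0], [[0.006, 0, 0.015], 0], [[0.01, 0, 0.015], 0], [[0.015, 0, 0.015], 0], [[0.02, 0, 0.015], 0]])

```text
clock: 4.48
tool_pos: [0.6478, 0.2614, 0.0985]
orientation: [-179.9, 0.1, -102.2]
force: [0.9, 0.1, 1.1]
opening: 0.0481
gripper_force: 0.0
```

```bash
python3 -c "
from h import *
print(tcpm())
for n in('side','top'):
    p=ctrl.snapshot(n); save(p,n+'1')
    if n=='side': cv2.imwrite('pics/s1.png',cv2.resize(p['color'][80:260,180:380,::-1],None,fx=3,fy=3))
"
```

```text
(array([-0.36897208, -0.00060602,  0.09852115]), array([-1.79858201e+02,  1.38762707e-01, -1.02207838e+02]), 4.4833, array([0.87147064, 0.1205955 , 1.08333851]))
```

View pics/s1.png

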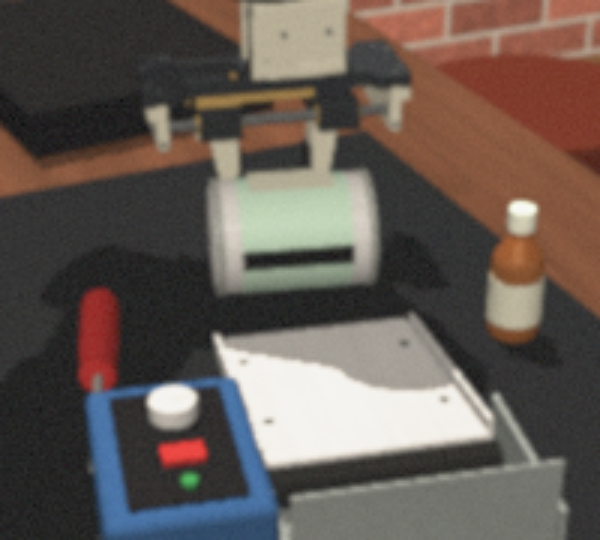

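The crop shows both fingertips behind the tin at about (230,155) and (320,150), centred and clear of the bottle. I'll start the push slowly.

Request:
send_rows(deltas=[[[0.003, 0, 0], 0], [[0.006, 0, 0], 0], [[0.008, 0, 0], 0], [[0.01, 0, 0], 0], [[0.012, 0, 0], 0]])

```text
clock: 5.0
tool_pos: [0.6448, 0.2516, 0.0962]
orientation: [-180.0, 0.0, -102.2]
force: [0.3, -0.2, -0.6]
opening: 0.0479
gripper_force: 0.0
```

Request:
send_rows(deltas=[[[0.002, 0, 0], 0], [[0.004, 0, 0], 0], [[0.006, 0, 0], 0], [[0.008, 0, 0], 0], [[0.01, 0, 0], 0]])

```text
clock: 5.42
tool_pos: [0.6431, 0.2438, 0.0961]
orientation: [-180.0, -0.0, -102.2]
force: [0.5, 0.8, -0.6]
opening: 0.0481
gripper_force: 0.1
```

Request:
send_rows(deltas=[[[0.002, 0, 0], 0], [[0.004, 0, 0], 0], [[0.006, 0, 0], 0], [[0.008, 0, 0], 0], [[0.01, 0, 0], 0]])

```text
clock: 5.83
tool_pos: [0.6414, 0.236, 0.0961]
orientation: [180.0, -0.0, -102.2]
force: [0.3, 0.9, 0.4]
opening: 0.0481
gripper_force: 0.1
```

Request:
send_rows(deltas=[[[0.002, 0, 0], 0], [[0.004, 0, 0], 0], [[0.006, 0, 0], 0], [[0.008, 0, 0], 0], [[0.01, 0, 0], 0]])

```text
clock: 6.25
tool_pos: [0.6397, 0.2282, 0.0962]
orientation: [-180.0, 0.0, -102.2]
force: [0.1, 0.3, 0.5]
opening: 0.0481
gripper_force: 0.1
```

```bash
cat > look.py <<'E'
from fit import *
import sys
print(tcpm())
q=np.load("q.npy"); C,Sn=np.cos(q[2]),np.sin(q[2])
def hh(x): return .042 if x<-.236 else min(.0700,(x+.233)*.1405+.0424)
masks=[]
for n in("top","side"):
    p=ctrl.snapshot(n); save(p,n+sys.argv[1])
    L=[b for b in ctrl.cut_out(p,"tin") if 800<b["pixels"].sum()<4000]
    if L: masks.append((p,max(L,key=lambda b:b["conf"])["pixels"].astype(np.uint8)))
th=np.linspace(0,2*np.pi,24,endpoint=False); dd=np.c_[np.cos(th),np.sin(th)]
sup=lambda P:(P@dd.T).max(0)
def pts(v):
    P=tinpts([0,0,v[2]+np.pi/2]); P[:,2]+=hh(v[0])-.042; P[:,:2]+=[v[0],v[1]]; return W(q,P)
x0=tcpm()[0][0]+.0515
for mk in masks:
    v=least_squares(lambda v:sup(proj(mk[0],pts(v)))-sup(np.argwhere(mk[1])[:,::-1].astype(float)),[x0,0,0],loss="soft_l1",x_scale=[.01,.01,.1])
    print("tin mixer x,y,deg",v.x[:2].round(4),np.degrees(v.x[2]).round(1),"cost",round(v.cost,1),"expected x",x0.round(4))
E
python3 look.py 2
```

```text
(array([-0.33476666, -0.00143396,  0.09619394]), array([-1.79997752e+02,  1.16287872e-03, -1.02247552e+02]), 6.25, array([0.06724104, 0.29614506, 0.52307494]))
tin mixer x,y,deg [-0.2798 -0.0012] -1.3 cost 19.7 expected x -0.2833
tin mixer x,y,deg [-0.2775 -0.0036] -3.6 cost 7.1 expected x -0.2833
```

Request:
send_rows(deltas=[[[0.002, 0, 0], 0], [[0.004, 0, 0], 0], [[0.006, 0, 0], 0], [[0.008, 0, 0], 0], [[0.01, 0, 0], 0]])

```text
clock: 6.87
tool_pos: [0.638, 0.2203, 0.0962]
orientation: [180.0, -0.0, -102.2]
force: [1.0, 0.3, 0.5]
opening: 0.0479
gripper_force: 0.1
```

Request:
send_rows(deltas=[[[0.002, 0, 0], 0], [[0.004, 0, 0], 0], [[0.006, 0, 0], 0], [[0.008, 0, 0], 0], [[0.01, 0, 0], 0]])

```text
clock: 7.28
tool_pos: [0.6363, 0.2125, 0.0962]
orientation: [180.0, -0.0, -102.2]
force: [0.7, 0.2, 1.0]
opening: 0.0485
gripper_force: 0.1
```

Request:
send_rows(deltas=[[[0.002, 0, 0], 0], [[0.004, 0, 0], 0], [[0.006, 0, 0], 0], [[0.008, 0, 0], 0], [[0.01, 0, 0], 0]])

```text
clock: 7.7
tool_pos: [0.6346, 0.2047, 0.0962]
orientation: [-180.0, 0.0, -102.2]
force: [0.2, -0.0, -0.4]
opening: 0.048
gripper_force: 0.1
```

Request:
send_rows(deltas=[[[0.002, 0, 0], 0], [[0.004, 0, 0], 0], [[0.006, 0, 0], 0], [[0.008, 0, 0], 0], [[0.01, 0, 0], 0]])

```text
clock: 8.12
tool_pos: [0.6329, 0.1969, 0.0962]
orientation: [-180.0, 0.0, -102.2]
force: [0.6, 0.5, 0.6]
opening: 0.0481
gripper_force: 0.1
```

Request:
send_rows(deltas=[[[0.002, 0, 0], 0], [[0.004, 0, 0], 0], [[0.006, 0, 0], 0], [[0.008, 0, 0], 0], [[0.01, 0, 0], 0]])

```text
clock: 8.53
tool_pos: [0.6313, 0.1892, 0.0962]
orientation: [-180.0, 0.0, -102.2]
force: [0.5, 1.4, 1.5]
opening: 0.0485
gripper_force: 0.6
```

Request:
send_rows(deltas=[[[0.002, 0, 0], 0], [[0.004, 0, 0], 0], [[0.006, 0, 0], 0], [[0.008, 0, -0.0003], 0], [[0.01, 0, -0.0006], 0]])

```text
clock: 8.95
tool_pos: [0.6298, 0.1816, 0.0969]
orientation: [-180.0, 0.0, -102.2]
force: [1.0, 2.7, 1.4]
opening: 0.0484
gripper_force: 1.3
```

```bash
python3 look.py 3
```

```text
(array([-0.28714345, -0.00126025,  0.09687557]), array([-1.79965823e+02,  3.93280747e-02, -1.02241315e+02]), 8.95, array([1.02289638, 2.68916469, 1.41721861]))
tin mixer x,y,deg [-0.2331 -0.005 ] -2.4 cost 12.7 expected x -0.2354
tin mixer x,y,deg [-0.2327 -0.0073] -2.0 cost 1.4 expected x -0.2354
```

```bash
python3 -c "
import cv2
a=cv2.imread('pics/top3.png')[120:270,170:390];b=cv2.imread('pics/side3.png')[120:270,170:390]
cv2.imwrite('pics/c3.png',cv2.resize(cv2.vconcat([a,b]),None,fx=2,fy=2,interpolation=cv2.INTER_CUBIC))"
```

```text
(no output)
```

View pics/c3.png

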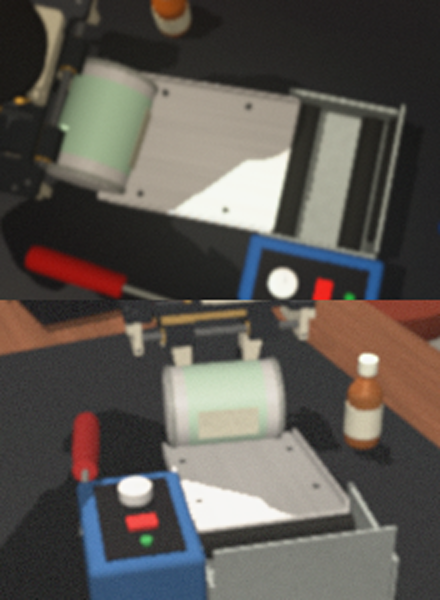

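The tin sits square on the ramp foot but about 5 mm towards the housing side, with its left rim in line with the ramp edge. I'll steer it back with a slight turn while climbing.

Request:
send_rows(deltas=[[[0.002, 0, -0.0003], -0.006], [[0.004, 0, -0.0006], -0.012], [[0.006, 0, -0.0008], -0.018], [[0.008, 0, -0.0011], -0.024], [[0.01, 0, -0.0014], -0.03]])

```text
clock: 9.57
tool_pos: [0.6279, 0.1735, 0.0979]
orientation: [-180.0, 0.0, -99.5]
force: [0.0, 2.8, 2.0]
opening: 0.0479
gripper_force: 1.3
```

Request:
send_rows(deltas=[[[0.002, 0, -0.0003], 0], [[0.004, 0, -0.0006], 0], [[0.006, 0, -0.0008], 0], [[0.008, 0, -0.0011], 0], [[0.01, 0, -0.0014], 0]])

```text
clock: 9.98
tool_pos: [0.6265, 0.1655, 0.0989]
orientation: [-180.0, -0.0, -99.5]
force: [-0.1, 2.5, 2.4]
opening: 0.0482
gripper_force: 1.3
```

Request:
send_rows(deltas=[[[0.002, 0, -0.0003], 0], [[0.004, 0, -0.0006], 0], [[0.006, 0, -0.0008], 0], [[0.008, 0, -0.0011], 0], [[0.01, 0, -0.0014], 0]])

```text
clock: 10.4
tool_pos: [0.6252, 0.1577, 0.1]
orientation: [180.0, 0.0, -99.5]
force: [0.5, 2.4, 0.8]
opening: 0.0482
gripper_force: 1.3
```

```bash
python3 look.py 4
```

```text
(array([-0.26278759, -0.00071471,  0.10000745]), array([ 1.79998193e+02,  1.16911045e-03, -9.95470797e+01]), 10.4, array([0.50102952, 2.43198423, 0.79167333]))
tin mixer x,y,deg [-0.2073 -0.0044] -1.3 cost 23.2 expected x -0.2111
tin mixer x,y,deg [-0.2061 -0.0082] -1.9 cost 2.2 expected x -0.2111
```

```bash
python3 -c "
from h import *
M=[];F=[]
for i in range(6):
    p=ctrl.snapshot('side'); o=ctrl.get_obs(); M.append(o['moment']);F.append(o['force'])
print(np.mean(M,0).round(3),np.std(M,0).round(3),np.mean(F,0).round(2),o['clock'])
"; python3 look.py 5
```

```text
[ 0.312 -0.294 -0.037] [0.045 0.05  0.023] [0.86 0.5  0.12] 10.9
(array([-0.26274946, -0.00089787,  0.09978171]), array([ 1.79970890e+02, -2.57228122e-02, -9.95443038e+01]), 10.9, array([ 0.27911497,  0.36815571, -0.27615249]))
tin mixer x,y,deg [-0.2066 -0.0056] -2.6 cost 14.4 expected x -0.2113
tin mixer x,y,deg [-0.2074 -0.0082] -2.7 cost 6.1 expected x -0.2113
```

```bash
cat > look.py <<'E'
from fit import *
import sys
t,o,ck,F=tcpm(); print("tcp",t.round(4),"yaw",round(o[2],1),"t",ck,"F",np.round(F,1))
q=np.load("q.npy")
def hh(x): return .042 if x<-.236 else min(.0700,(x+.233)*.1405+.0424)
th=np.linspace(0,2*np.pi,48,endpoint=False); dd=np.c_[np.cos(th),np.sin(th)]
data=[]
for n in("top","side","top","side"):
    p=ctrl.snapshot(n); save(p,n+sys.argv[1])
    L=[b for b in ctrl.cut_out(p,"tin") if 800<b["pixels"].sum()<4000]
    if not L: print("none",n); continue
    m=max(L,key=lambda b:b["conf"])["pixels"].astype(np.uint8)
    m=cv2.morphologyEx(m,cv2.MORPH_OPEN,np.ones((5,5),np.uint8))
    d=dd[(dd[:,0]>.1)|(dd[:,1]>.8)] if n=="top" else dd[dd[:,1]>-.2]
    data.append((n,p,d,(np.argwhere(m)[:,::-1]@d.T).max(0)))
def pts(v):
    P=tinpts([0,0,v[2]+np.pi/2]); P[:,2]+=hh(v[0])-.042; P[:,:2]+=[v[0],v[1]]; return W(q,P)
def run(D):
    g=lambda v:np.concatenate([(proj(p,pts(v))@d.T).max(0)-s for _,p,d,s in D])
    v=least_squares(g,[t[0]+.0515,0,0],loss="soft_l1",x_scale=[.01,.01,.1]); return v.x[:2].round(4),np.degrees(v.x[2]).round(1),round(v.cost,1)
for n in("top","side"): print(n,run([e for e in data if e[0]==n]))
print("both",run(data),"expect x",(t[0]+.0515).round(4))
E
python3 look.py 6
```

```text
tcp [-0.2628 -0.0009  0.0998] yaw -99.5 t 11.1 F [-0.2  0.5 -1.4]
top (array([-0.2117, -0.0053]), np.float64(-2.5), np.float64(4.9))
side (array([-0.2117, -0.0075]), np.float64(-3.2), np.float64(5.6))
both (array([-0.2118, -0.0063]), np.float64(-2.9), np.float64(18.4)) expect x -0.2113
```

Request:
send_rows(deltas=[[[0.001, 0.002, -0.0002], 0], [[0.003, 0.004, -0.0004], 0], [[0.005, 0.006, -0.0007], 0], [[0.007, 0.006, -0.001], 0], [[0.009, 0.006, -0.0013], 0]], gripper=0.65)

```text
clock: 11.92
tool_pos: [0.6193, 0.1517, 0.1014]
orientation: [-180.0, 0.0, -99.5]
force: [0.7, 1.6, 1.5]
opening: 0.0568
gripper_force: 1.3
```

Request:
send_rows(deltas=[[[0.002, 0, -0.0003], 0], [[0.004, 0, -0.0006], 0], [[0.006, 0, -0.0008], 0], [[0.008, 0.0005, -0.0011], 0], [[0.01, 0.0005, -0.0014], 0]])

```text
clock: 12.33
tool_pos: [0.6175, 0.1435, 0.1022]
orientation: [180.0, 0.0, -99.6]
force: [0.3, 2.5, 1.6]
opening: 0.0569
gripper_force: 1.3
```

Request:
send_rows(deltas=[[[0.002, 0, -0.0003], 0], [[0.004, 0, -0.0006], 0], [[0.006, 0, -0.0008], 0], [[0.008, 0.0005, -0.0011], 0], [[0.01, 0.0005, -0.0014], 0]])

```text
clock: 12.75
tool_pos: [0.6157, 0.1357, 0.1032]
orientation: [180.0, -0.0, -99.5]
force: [0.4, 2.2, 0.6]
opening: 0.0568
gripper_force: 1.3
```

```bash
python3 look.py 7
```

```text
tcp [-0.2393 -0.0053  0.1032] yaw -99.5 t 12.75 F [0.4 2.2 0.6]
top (array([-0.1884, -0.0055]), np.float64(1.1), np.float64(3.6))
side (array([-0.1913, -0.0074]), np.float64(-0.2), np.float64(2.9))
both (array([-0.189 , -0.0066]), np.float64(0.7), np.float64(18.6)) expect x -0.1878
```

Request:
send_rows(deltas=[[[0.002, 0, -0.0003], 0], [[0.004, 0, -0.0006], 0], [[0.006, 0, -0.0008], 0], [[0.008, 0, -0.0011], 0], [[0.01, 0, -0.0014], 0]])

```text
clock: 13.57
tool_pos: [0.6146, 0.128, 0.1046]
orientation: [-180.0, 0.0, -99.5]
force: [1.5, 1.3, 1.0]
opening: 0.0565
gripper_force: 1.2
```

Request:
send_rows(deltas=[[[0.002, 0, -0.0003], 0], [[0.004, 0, -0.0006], 0], [[0.006, 0, -0.0008], 0], [[0.008, 0, -0.0011], 0], [[0.01, 0, -0.0014], 0]])

```text
clock: 13.98
tool_pos: [0.6131, 0.1199, 0.1055]
orientation: [180.0, -0.0, -99.5]
force: [0.6, 2.0, 0.4]
opening: 0.0573
gripper_force: 1.2
```

Request:
send_rows(deltas=[[[0.002, 0, -0.0003], 0], [[0.004, 0, -0.0006], 0], [[0.006, 0, -0.0008], 0], [[0.008, 0, -0.0011], 0], [[0.01, 0, -0.0014], 0]])

```text
clock: 14.4
tool_pos: [0.6118, 0.112, 0.1067]
orientation: [180.0, -0.0, -99.5]
force: [0.9, 2.5, 1.7]
opening: 0.0566
gripper_force: 1.2
```

Request:
send_rows(deltas=[[[0.002, 0, -0.0003], 0], [[0.004, 0, -0.0006], 0], [[0.006, 0, -0.0008], 0], [[0.008, 0, -0.0011], 0], [[0.01, 0, -0.0014], 0]])

```text
clock: 14.82
tool_pos: [0.6105, 0.1042, 0.1078]
orientation: [180.0, -0.0, -99.5]
force: [0.8, 3.0, 1.1]
opening: 0.057
gripper_force: 1.2
```

```bash
python3 look.py 8
```

```text
tcp [-0.2074 -0.0037  0.1078] yaw -99.5 t 14.8167 F [0.8 3.  1.1]
top (array([-0.157 , -0.0054]), np.float64(1.6), np.float64(3.4))
side (array([-0.1564, -0.0069]), np.float64(-0.6), np.float64(4.2))
both (array([-0.157 , -0.0061]), np.float64(0.9), np.float64(12.3)) expect x -0.1559
```

Request:
send_rows(deltas=[[[0.002, 0, -0.0003], 0], [[0.004, 0, -0.0006], 0], [[0.006, 0, -0.0008], 0], [[0.008, 0, -0.0011], 0], [[0.01, 0, -0.0014], 0]])

```text
clock: 15.63
tool_pos: [0.6093, 0.0964, 0.1091]
orientation: [-180.0, 0.0, -99.5]
force: [0.7, 1.5, 1.4]
opening: 0.0569
gripper_force: 1.2
```

Request:
send_rows(deltas=[[[0.002, 0, -0.0003], 0], [[0.004, 0, -0.0006], 0], [[0.006, 0, -0.0008], 0], [[0.008, 0, -0.0011], 0], [[0.01, 0, -0.0014], 0]])

```text
clock: 16.05
tool_pos: [0.6078, 0.0884, 0.11]
orientation: [180.0, -0.0, -99.5]
force: [1.0, 2.9, 0.9]
opening: 0.0569
gripper_force: 1.2
```

Request:
send_rows(deltas=[[[0.002, 0, -0.0003], 0], [[0.004, 0, -0.0006], 0], [[0.006, 0, -0.0008], 0], [[0.008, 0, -0.0011], 0], [[0.01, 0, -0.0014], 0]])

```text
clock: 16.47
tool_pos: [0.6065, 0.0805, 0.1112]
orientation: [-180.0, -0.0, -99.5]
force: [0.1, 1.4, 2.3]
opening: 0.0572
gripper_force: 1.2
```

Request:
send_rows(deltas=[[[0.002, 0, -0.0003], 0], [[0.004, 0, -0.0006], 0], [[0.006, 0, -0.0008], 0], [[0.008, 0, -0.0011], 0], [[0.01, 0, -0.0014], 0]])

```text
clock: 16.88
tool_pos: [0.6052, 0.0726, 0.1122]
orientation: [-180.0, -0.0, -99.5]
force: [1.1, 2.7, 0.9]
opening: 0.0572
gripper_force: 1.2
```

Request:
send_rows(deltas=[[[0.002, 0, -0.0003], 0], [[0.004, 0, -0.0006], 0], [[0.006, 0, -0.0008], 0], [[0.008, 0, -0.0011], 0], [[0.01, 0, -0.0014], 0]])

```text
clock: 17.3
tool_pos: [0.6039, 0.0647, 0.1134]
orientation: [-180.0, 0.0, -99.5]
force: [-0.1, 2.4, 1.7]
opening: 0.0571
gripper_force: 1.2
```

```bash
python3 look.py 9;python3 -c "
import cv2
a=cv2.imread('pics/top9.png')[120:270,170:390];b=cv2.imread('pics/side9.png')[120:270,170:390]
cv2.imwrite('pics/c9.png',cv2.resize(cv2.vconcat([a,b]),None,fx=2,fy=2,interpolation=cv2.INTER_CUBIC))"
```

```text
tcp [-0.1674 -0.0018  0.1134] yaw -99.5 t 17.3 F [-0.1  2.4  1.7]
top (array([-0.1178, -0.0044]), np.float64(1.5), np.float64(4.4))
side (array([-0.1169, -0.0068]), np.float64(0.3), np.float64(4.5))
both (array([-0.1178, -0.0055]), np.float64(1.3), np.float64(18.5)) expect x -0.1159
```

View pics/c9.png

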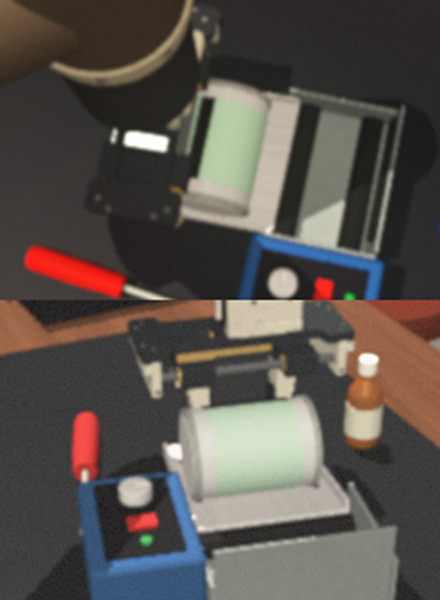

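The tin is inside the lips and nearly square; the left rim is close to the lip but clear of it. I'll carry on and ease the tool yaw back towards square.

Request:
send_rows(deltas=[[[0.002, 0.001, -0.0003], 0.002], [[0.004, 0.002, -0.0006], 0.004], [[0.006, 0.003, -0.0008], 0.006], [[0.008, 0.003, -0.0011], 0.008], [[0.01, 0.003, -0.0014], 0.01]], gripper=0.6)

```text
clock: 18.12
tool_pos: [0.6002, 0.0573, 0.1147]
orientation: [-180.0, 0.0, -100.5]
force: [-0.8, 1.6, 1.3]
opening: 0.0526
gripper_force: 1.2
```

Request:
send_rows(deltas=[[[0.002, 0, -0.0003], 0.002], [[0.004, 0, -0.0006], 0.004], [[0.006, 0, -0.0008], 0.006], [[0.008, 0, -0.0011], 0.008], [[0.01, 0, -0.0014], 0.01]])

```text
clock: 18.53
tool_pos: [0.5989, 0.0494, 0.1157]
orientation: [-180.0, 0.0, -101.3]
force: [0.4, 2.4, 1.1]
opening: 0.053
gripper_force: 1.4
```

Request:
send_rows(deltas=[[[0.002, 0, -0.0003], 0], [[0.004, 0, -0.0006], 0], [[0.006, 0, -0.0008], 0], [[0.008, 0, -0.0011], 0], [[0.01, 0, -0.0014], 0]])

```text
clock: 18.95
tool_pos: [0.5971, 0.0415, 0.1167]
orientation: [180.0, -0.0, -101.3]
force: [-0.2, 2.1, 1.3]
opening: 0.0522
gripper_force: 1.4
```

Request:
send_rows(deltas=[[[0.002, 0, -0.0003], 0], [[0.004, 0, -0.0006], 0], [[0.006, 0, -0.0008], 0], [[0.008, 0, -0.0011], 0], [[0.01, 0, -0.0014], 0]])

```text
clock: 19.37
tool_pos: [0.5956, 0.0337, 0.1179]
orientation: [180.0, 0.0, -101.3]
force: [0.0, 2.1, 2.2]
opening: 0.0523
gripper_force: 1.4
```

Request:
send_rows(deltas=[[[0.002, 0, -0.0003], 0], [[0.004, 0, -0.0006], 0], [[0.006, 0, -0.0008], 0], [[0.008, 0, -0.0011], 0], [[0.01, 0, -0.0014], 0]])

```text
clock: 19.78
tool_pos: [0.594, 0.0258, 0.119]
orientation: [180.0, -0.0, -101.3]
force: [-0.2, 3.4, 1.4]
opening: 0.0527
gripper_force: 1.4
```

Request:
send_rows(deltas=[[[0.002, 0, -0.0003], 0], [[0.004, 0, -0.0006], 0], [[0.006, 0, -0.0008], 0], [[0.008, 0, -0.0011], 0], [[0.01, 0, -0.0014], 0]])

```text
clock: 20.2
tool_pos: [0.5924, 0.018, 0.1201]
orientation: [180.0, -0.0, -101.3]
force: [-0.3, 3.2, 1.2]
opening: 0.0528
gripper_force: 1.4
```

```bash
python3 look.py 10
```

```text
tcp [-0.1193 -0.0031  0.1201] yaw -101.3 t 20.2 F [-0.3  3.2  1.2]
top (array([-0.0711, -0.0033]), np.float64(1.1), np.float64(6.2))
side (array([-0.0683, -0.0062]), np.float64(1.3), np.float64(10.7))
both (array([-0.0708, -0.0044]), np.float64(1.1), np.float64(30.4)) expect x -0.0678
```

Request:
send_rows(deltas=[[[0.002, 0, -0.0003], 0.002], [[0.004, 0, -0.0006], 0.004], [[0.006, 0, -0.0008], 0.006], [[0.008, 0, -0.0011], 0.008], [[0.01, 0, -0.0014], 0.01]])

```text
clock: 21.02
tool_pos: [0.591, 0.0102, 0.1214]
orientation: [-180.0, 0.0, -102.3]
force: [0.5, 2.3, 1.2]
opening: 0.0525
gripper_force: 1.4
```

Request:
send_rows(deltas=[[[0.002, 0, -0.0003], 0], [[0.004, 0, -0.0006], 0], [[0.006, 0, -0.0008], 0], [[0.008, 0, -0.0011], 0], [[0.01, 0, -0.0014], 0]])

```text
clock: 21.43
tool_pos: [0.5889, 0.0022, 0.1222]
orientation: [180.0, -0.0, -102.3]
force: [0.5, 2.2, 0.9]
opening: 0.0527
gripper_force: 0.8
```

Request:
send_rows(deltas=[[[0.002, 0, -0.0003], 0], [[0.004, 0, -0.0006], 0], [[0.006, 0, -0.0008], 0], [[0.008, 0, -0.0011], 0], [[0.01, 0, -0.0014], 0]])

```text
clock: 21.85
tool_pos: [0.5875, -0.0054, 0.1235]
orientation: [-180.0, 0.0, -102.2]
force: [0.6, 2.2, 2.1]
opening: 0.053
gripper_force: 1.3
```

Request:
send_rows(deltas=[[[0.001, 0, -0.0002], 0], [[0.002, 0, -0.0004], 0], [[0.004, 0, -0.0006], 0], [[0.005, 0, -0.0006], 0], [[0.006, 0, -0.0006], 0]])

```text
clock: 22.27
tool_pos: [0.5862, -0.0103, 0.1238]
orientation: [180.0, -0.0, -102.3]
force: [-0.3, 1.1, 0.7]
opening: 0.0527
gripper_force: 0.5
```

```bash
python3 look.py 11
```

```text
tcp [-0.0903 -0.0032  0.1238] yaw -102.3 t 22.2667 F [-0.3  1.1  0.7]
top (array([-0.0408, -0.0038]), np.float64(0.3), np.float64(7.9))
side (array([-0.0409, -0.0057]), np.float64(-1.0), np.float64(3.1))
both (array([-0.041 , -0.0048]), np.float64(-0.2), np.float64(18.2)) expect x -0.0388
```

Request:
send_rows(deltas=[[[0.001, 0, 0], 0], [[0.002, 0, 0], 0], [[0.004, 0, 0], 0], [[0.005, 0, 0], 0], [[0.006, 0, 0], 0]])

```text
clock: 23.08
tool_pos: [0.5853, -0.015, 0.1239]
orientation: [180.0, -0.0, -102.3]
force: [0.3, 0.6, 0.5]
opening: 0.0526
gripper_force: 0.0
```

Request:
send_rows(deltas=[[[0.001, 0, 0], 0], [[0.002, 0, 0], 0], [[0.004, 0, 0], 0], [[0.005, 0, 0], 0], [[0.006, 0, 0], 0]])

```text
clock: 23.5
tool_pos: [0.5844, -0.0196, 0.1239]
orientation: [180.0, -0.0, -102.3]
force: [0.2, 0.7, 0.3]
opening: 0.0526
gripper_force: 0.0
```

Request:
send_rows(deltas=[[[0.001, 0, 0], 0], [[0.002, 0, 0], 0], [[0.004, 0, 0], 0], [[0.005, 0, 0], 0], [[0.006, 0, 0], 0]])

```text
clock: 23.92
tool_pos: [0.5834, -0.0242, 0.1239]
orientation: [180.0, -0.0, -102.2]
force: [0.1, 1.0, 0.6]
opening: 0.0529
gripper_force: 0.0
```

```bash
python3 look.py 12
```

```text
tcp [-0.0762 -0.003   0.1239] yaw -102.2 t 23.9167 F [0.1 1.  0.6]
top (array([-0.0073, -0.0077]), np.float64(0.6), np.float64(14.0))
side (array([-0.0195, -0.0045]), np.float64(-0.2), np.float64(42.0))
both (array([-0.0096, -0.0074]), np.float64(0.4), np.float64(122.8)) expect x -0.0247
```

Request:
send_rows(deltas=[[[-0.006, 0, 0], 0], [[-0.015, 0, -0.004], 0], [[-0.025, 0, -0.015], 0], [[-0.035, 0, -0.03], 0], [[-0.05, 0, -0.05], 0]])

```text
clock: 24.73
tool_pos: [0.5916, 0.0156, 0.1642]
orientation: [179.9, -0.0, -102.3]
force: [0.0, -0.1, -0.4]
opening: 0.0525
gripper_force: 0.0
```

Request:
send_rows(deltas=[[[-0.02, 0, -0.03], 0], [[-0.05, 0, -0.07], 0], [[-0.08, 0, -0.11], 0], [[-0.11, 0, -0.15], 0], [[-0.14, 0, -0.19], 0]])

```text
clock: 25.15
tool_pos: [0.6154, 0.1262, 0.3189]
orientation: [-179.9, 0.0, -102.2]
force: [1.7, 0.3, 0.7]
opening: 0.0524
gripper_force: 0.0
```

```bash
sed -i 's/^def hh.*/def hh(x): return .0587/' look.py; python3 look.py 13;python3 -c "
import cv2
a=cv2.imread('pics/top13.png')[120:270,170:390];b=cv2.imread('pics/side13.png')[120:270,170:390]
cv2.imwrite('pics/c13.png',cv2.resize(cv2.vconcat([a,b]),None,fx=2,fy=2,interpolation=cv2.INTER_CUBIC))"
```

```text
tcp [-0.23   -0.0036  0.3189] yaw -102.2 t 25.15 F [1.7 0.3 0.7]
top (array([-0.0067, -0.0051]), np.float64(0.6), np.float64(2.4))
side (array([-0.0309, -0.0004]), np.float64(1.8), np.float64(61.3))
both (array([-0.0097, -0.0054]), np.float64(0.3), np.float64(247.0)) expect x -0.1785
```

View pics/c13.png

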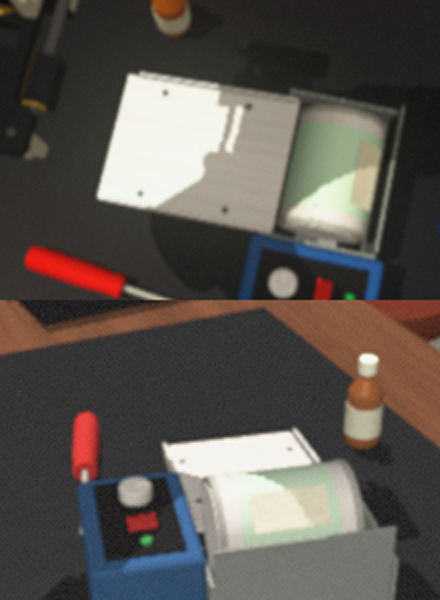

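The tin lies in the roller bed at about (335,170) in the top crop, square and just short of the stop. I'll check that it's still before handing in.

Request:
send_rows(deltas=[[[0, 0, 0], 0], [[0, 0, 0], 0], [[0, 0, 0], 0], [[0, 0, 0], 0], [[0, 0, 0], 0]])

```text
clock: 25.97
tool_pos: [0.6157, 0.1243, 0.3158]
orientation: [180.0, -0.0, -102.3]
force: [1.0, -1.0, -0.2]
opening: 0.0525
gripper_force: 0.0
```

```bash
python3 look.py 14
python3 - <<'E'
from fit import *
a,b=[cv2.GaussianBlur(cv2.imread(f"pics/top{i}.png"),(5,5),0)[160:250,300:375].astype(float) for i in(13,14)]
print("diff",abs(a-b).mean(),abs(a-b).max())
q=np.load("q.npy"); p=ctrl.snapshot("top"); im=cv2.resize(p["color"][:,:,::-1],None,fx=4,fy=4,interpolation=cv2.INTER_CUBIC)
for x,col in((0,(0,0,255)),(-.0067,(255,0,0))):
    P=tinpts([0,0,np.pi/2]); P[:,2]+=.0167; P[:,0]+=x; P[:,1]-=.005
    for u in proj(p,W(q,P)): cv2.circle(im,tuple(int(v) for v in u*4+1.5),1,col,-1)
for u in proj(p,W(q,[[.0445,y,.076] for y in np.linspace(-.071,.071,60)])): cv2.circle(im,tuple(int(v) for v in u*4+1.5),1,(0,255,255),-1)
cv2.imwrite("pics/f.png",im[600:1040,1100:1540])
E
```

```text
tcp [-0.2281 -0.0029  0.3158] yaw -102.3 t 25.9667 F [ 1.  -1.  -0.2]
top (array([-0.0064, -0.005 ]), np.float64(0.5), np.float64(2.4))
side (array([-0.0325, -0.0002]), np.float64(1.8), np.float64(60.4))
both (array([-0.0095, -0.0053]), np.float64(0.5), np.float64(270.5)) expect x -0.1766
diff 0.5123950617283951 17.0
```

View pics/f.png

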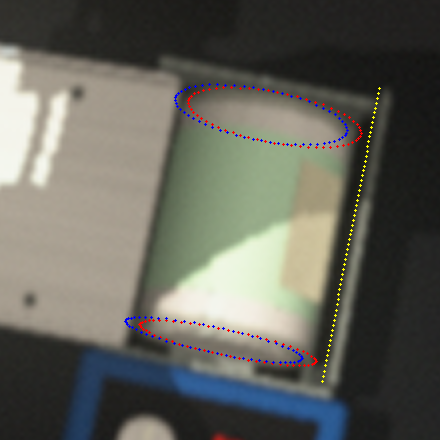

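The x=0 outline (red) fits the tin's visible edges, and nothing moved between the two pictures. The tin is seated and still.

```bash
python3 -c "
from plant import ctrl
print(ctrl.close_job())"
```

```text
the job is handed in; nothing more can be done
None
```

The tin was pushed up the ramp and over the front roller, and it now lies still between the two rollers, just short of the back stop; the job was handed in at about 26 s, with no verdict returned.

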